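Seal a foil-lidded pot in the hand-lever sealer

ROBOT

A 6-joint arm with a two-finger parallel gripper is mounted at the origin on the work surface; the furniture and walls round the work are solid. World frame = base frame: x ahead of the robot, y to its left, z up, the work surface at z = 0. Lengths are in m, angles in rad, forces in N, time in s.
With the tool pointing down it reaches from about 0.275 to 0.825 m from the base axis. Payload 5.2 kg.
Tool frame: the origin (TCP) lies midway between the tips of the shut fingers; the grasp point (between the pads) lies r.tcp_to_grasp behind it (r.tcp_to_grasp is the distance from the TCP to the grasp point, in m); z points along the fingers, y is the line along which they close (so a half turn about z gives the same grasp; the last joint's range is limited). The gripper opens to 93 mm and grips with 3 to 60 N. Pads are 15 mm wide; open, the fingers measure 128 mm over their backs; the gripper's body (75 mm by 188 mm) begins 65 mm behind the grasp point.
Start: joints at [1.005, 0.259, 1.535, -0, 1.348, -0.203], TCP at [0.195, 0.514, 0.219] pointing down, gripper open.
Joint ranges: [-3.14, 3.14], [-0.91, 2.08], [0.19, 2.58], [-1.22, 4.36], [0.22, 2.71], [-3.12, 3.12]. Speed limits (rad/s): [2.57, 2.57, 3.14, 3.14, 3.14, 3.14].

INTERFACE

Orientations are given as [roll, pitch, yaw] about the fixed x, y, z axes, in that order (R = Rz(yaw) Ry(pitch) Rx(roll)).
In Python, from plant import r, snapshot gives the robot as it stands. The module is installed in compiled form; this text tells all that it offers.
- The arm moves only by the tool send_rows, never from a script. Its argument "rows" is text: rows parted by semicolons, each of 5 numbers parted by spaces: the shift along the tool's x, y, z in units of 50 mm (1.0 is 50 mm), then the turn about the tool's z in units of 0.08 rad (1.0 is 0.08 rad), then the finger opening in mm, from 0 to 93. In form: dx dy dz roll claw; .... A call has 1 to 12 rows; each row shifts and turns the commanded pose from where the row before left it, along the tool's axes as they then stand; what a row does not reach is not made up. A row lasts 1/8 s, in which the tool goes at most 62.5 mm and 10.7 degrees, less where a joint would pass 70% of its speed; a pose out of reach is approached as far as the arm can. A call with a number of a shift or a turn outside -1 to 1 is refused whole. A call with a gripper value outside its range is refused whole. The fingers move at their own pace and stop on an object; "newtons" is the grip in N (left out, the last holds). Time passes only in rows, so rows that do not move let the fingers close. It gives the time, the measured TCP pose, the force, the opening and the grip force at its end, in the units of the state.
- r.state(): the state, without advancing time (a new reading comes with each control period).
- snapshot(name): name is "scene" or "top" or "wrist"; returns a dict with "pixels" (420x560x3 uint8, red, green, blue), "camera_matrix" (3x3 intrinsics, pixels), "R" (3x3) and "t" (3): a world point X has camera coordinates R X + t. Camera axes: x right, y down, z forward; pixel columns grow to the right and rows downward; lengths in m; the calibration is good to about 2 mm. The wrist camera is an equidistant fisheye: a pixel r from the principal point sees the ray r / f radians off the axis. A picture is of the moment at which its call begins. There is no depth.
- r.finish_job(): hands the job in; it is judged then, once.
The state is a dict: "time_s": time; "q": joint angles; "joint_vel": joint speeds; "joint_torque": joint torques, N m; "ee_pos": TCP position; "orientation": TCP orientation; "contact_force": force on the tool from outside, world axes, zero at the start; "wrist_torque": the same for the moment, N m; "grip_width": opening from 0.0 (shut) to 1.0 (fully open); "grip_force": force on a finger pad.
Only numpy, scipy, OpenCV 4.12 (cv2) and the standard library are available. Lean on these libraries where they do the work, as an engineer would, in place of code of your own. Each camera call takes 0.05 s, during which the arm holds its last target. There are 200 camera calls.

TASK

Seal the smaller of the two foil-lidded pots: pull the sealer's drawer fully out by its knob, stand the pot upright in the round well of the drawer and push the drawer fully home. Then swing the sealer's lever all the way down to its stop against the spring and keep it pressed there: finish while still holding it down, do not let it go. Keep the pot upright throughout, since its foil is only laid on, and leave the larger pot where it stands.

Things in the scene. Friction and masses are not known exactly. Their poses are not given: they have to be found in the camera images.
- sealer: pot sealer fixed on the table: steel base 245 x 190 mm, cheek plates, white head (front face 36 mm before the origin, top at 190 mm; controls on its rear half to 223 mm). Origin on the table under the middle of the sealing head; x points to its back, so drawer and lever come out along -x; y left; turned up to 0.25 rad
- drawer (a joint): travel of the drawer in m along the sealer's -x: 0 = fully home under the head, 0.12 = fully out at its stop; slides with about 2 N, has no spring
- drawer_knob (a point): on the axis of the black upright drawer knob, 68 mm above the table; the knob is a 25 mm thick round post, 50 mm tall, its top 14 mm above this point, its thick part reaching 16 mm below it; it moves with the drawer; with the drawer home it stands 120 mm in front of the sealer's origin
- nest (a point): centre of the flat floor of the drawer's round well, 32 mm above the table; the well is 58 mm in diameter and 16 mm deep with a 3 mm chamfer, in a 96 mm square steel block whose top is 48 mm above the table; moves with the drawer; with the drawer home it lies directly under the sealing head
- lever (a joint): angle of the lever in rad: 0 = raised (the spring holds it there, arms 50 degrees above level), 0.873 = fully down on its stop, arms level. The return spring, and near the bottom also the springs of the sealing plate, need about 3 N at the grip to start and about 9 N to hold it down; it springs back up when let go
- lever_grip (a point): middle of the lever's cross grip, a black rubber-sleeved round bar 25 mm thick and 152 mm long, parallel to the sealer's y; it swings about the axle on a 130 mm radius, forward (sealer -x) by 46 mm and down by 100 mm; raised, its centre is 34 mm in front of the sealer origin and 265 mm above the table; fully down, 80 mm and 165 mm
- lever_axle (a point): middle of the lever's axle, 165 mm above the table and 50 mm behind the sealer's origin; the lever turns about the sealer's y axis through this point; the two lever arms are flat bars 83 mm to either side of the middle plane
- seal_plate: round sealing plate, 78 mm in diameter, hung on springs under the ram; the lever lowers it by 24 mm; about 21 mm above a pot standing in the nest while the lever is up, and presses on the rim of the pot with about 12 N when the lever is fully down. Origin at the centre of its underside
- small_pot: the pot to seal: white, round, 50 mm tall, foot 54 mm in diameter, widening to 60 mm, rim band 66 mm in diameter and 7 mm high at the top, flat foil lid with a thin pull tab; 0.08 to 0.17 kg; grip it across the rim band. Origin at the centre of its foot, z up
- large_pot: the larger foil-lidded pot, 60 mm tall, foot 72 mm, rim 88 mm in diameter; too big for the well; leave it standing. Origin at the centre of its foot
Mind the look-alikes: they are no part of the job. What is shaped like the small_pot but purple is not meant.

How it is judged:
By the outcome, as a careful person would: the job done as asked, in the order asked, and still so for the second after the job is handed in, while the arm keeps its last pose, push and grip.
It also fails if it takes over 72 s, if anything falls off the work surface, if the arm or the gripper's body presses on something with over 40 N, if the wrist force passes 120 N, or if a joint passes its speed limit or range.

## Working session

There is one attempt and no reset: what is moved stays moved. The work goes in short steps, Python scripts to look and compute and a tool call to move; the robot and the scene stay as the last step left them, time stands still between calls to the robot, and variables do not carry over. Pictures are saved under pics/ and viewed, at most 10 in all, crops included, and the job is handed in when it is done.

Besides the shell and the picture viewer there is one more tool, called after "Emit:" in YAML: its name, and indented under it one key for each argument. send_rows: Moves the arm, as the interface text tells. Its arguments: {"type":"object","properties":{"rows":{"type":"string"},"newtons":{"type":"number"}},"required":["rows"]}

```bash
mkdir -p pics; cat > h.py <<'E'
import numpy as np, cv2
from plant import r, snapshot
def snap(n,f=None):
    s=snapshot(n)
    if f: cv2.imwrite('pics/'+f,s['pixels'][:,:,::-1])
    return s
def ray(s,u,v,fish=False):
    K=s['camera_matrix'];x=(u-K[0,2])/K[0,0];y=(v-K[1,2])/K[1,1]
    if fish:
        t=np.hypot(x,y);d=np.array([x/t*np.sin(t),y/t*np.sin(t),np.cos(t)]) if t>0 else np.array([0,0,1.])
    else: d=np.array([x,y,1.])
    return -s['R'].T@s['t'], s['R'].T@d
def onz(s,u,v,z,fish=False):
    c,d=ray(s,u,v,fish);return c+d*(z-c[2])/d[2]
def proj(s,X,fish=False):
    p=s['R']@np.array(X)+s['t'];K=s['camera_matrix']
    if fish:
        t=np.arctan2(np.hypot(p[0],p[1]),p[2]);n=np.hypot(p[0],p[1]);a=p[:2]/n*t
    else:a=p[:2]/p[2]
    return np.array([K[0,0]*a[0]+K[0,2],K[1,1]*a[1]+K[1,2]])
E
python3 - <<'E'
from h import *
a=snap('scene');b=snap('top')
for n,s in (('scene',a),('top',b)):
    cv2.imwrite(f'pics/{n}0.png',s['pixels'][:,:,::-1]); print(n,s['camera_matrix'].round(1).tolist(),(-s['R'].T@s['t']).round(3))
print(r.state(),r.tcp_to_grasp)
E
```

```text
scene [[405.9, 0.0, 288.7], [0.0, 405.9, 205.3], [0.0, 0.0, 1.0]] [ 0.07  -0.636  0.909]
top [[456.1, 0.0, 272.7], [0.0, 456.1, 210.7], [0.0, 0.0, 1.0]] [ 0.322 -0.009  1.343]
{'time_s': 0.1, 'q': array([ 1.00519192e+00,  2.59237784e-01,  1.53594191e+00, -1.57653877e-05,
        1.34799248e+00, -2.02798808e-01]), 'joint_vel': array([ 0.00103422, -0.00025459, -0.00408232,  0.0004958 , -0.00210203,
        0.00231261]), 'joint_torque': array([ 3.75002986e-03, -4.38206649e+01, -2.84642601e+01,  7.19772675e-02,
        3.61321075e-02, -2.94196684e-05]), 'ee_pos': array([0.19491671, 0.51379405, 0.21793097]), 'orientation': array([-3.14004241e+00, -3.03078494e-04,  2.77879032e+00]), 'contact_force': array([0.34147244, 0.51139059, 0.09606303]), 'wrist_torque': array([ 0.02014111, -0.01583726,  0.03417421]), 'grip_force': 0.0, 'grip_width': 0.9991605041989815} 0.0188
```

View pics/scene0.png

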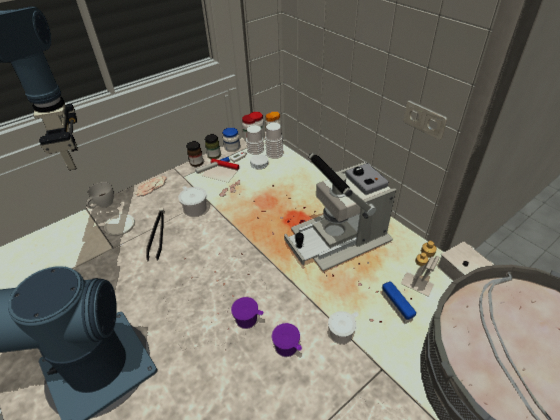

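View pics/top0.png

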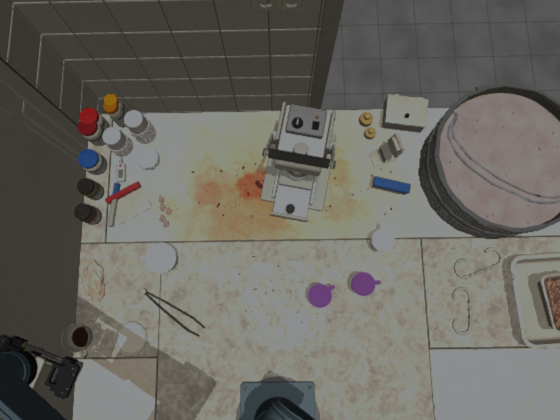

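The scene view shows the sealer (340,215), its knob (299,240) and the raised grip bar (328,172). White round items are (193,202), (342,328) and (260,160), plus two purple cups. In the top view the white ones are at (161,258), (382,240) and (148,158). (382,240) fits the small pot. I'll confirm it by size and a crop.

```bash
python3 - <<'E'
from h import *
a=snap('scene');b=snap('top')
A=a['pixels'][:,:,::-1];B=b['pixels'][:,:,::-1]
f=lambda I,u,v,h,w:cv2.resize(I[v-h:v+h,u-w:u+w],(400,300),interpolation=cv2.INTER_CUBIC)
cv2.imwrite('pics/c1.png',np.vstack([np.hstack([f(A,342,328,30,40),f(B,382,240,30,40)]),np.hstack([f(A,335,215,60,80),f(B,300,165,60,80)])]))
def blob(s,u,v,z,rr=30):
    I=cv2.cvtColor(s['pixels'],cv2.COLOR_RGB2HSV);m=((I[...,1]<40)&(I[...,2]>int(I[v,u,2]*.8))).astype(np.uint8)
    m=cv2.morphologyEx(m,cv2.MORPH_OPEN,np.ones((5,5)))
    n,l,st,c=cv2.connectedComponentsWithStats(m)
    k=l[v,u];cs=max(cv2.findContours((l==k).astype(np.uint8),0,1)[0],key=cv2.contourArea)
    (e,ax,an)=cv2.fitEllipse(cs);print((u,v),st[k],np.round(e,1),np.round(ax,1),onz(s,*e,z).round(4))
for u,v,z in((161,258,.06),(382,240,.05),(148,158,.05)):blob(b,u,v,z)
for u,v,z in((193,199,.06),(342,324,.05)):blob(a,u,v,z)
# dark knob/grip
for n,s,box in(('top',b,(278,202,304,218)),('scene',a,(290,228,308,252)),('topgrip',b,(262,145,342,172))):
    x0,y0,x1,y1=box;g=s['pixels'][y0:y1,x0:x1].max(2);m=g<55
    ys,xs=np.nonzero(m);print(n,m.sum(),xs.mean()+x0,ys.mean()+y0,xs.min()+x0,xs.max()+x0,ys.min()+y0,ys.max()+y0)
E
```

```text
(161, 258) [   80    94   480   326 64605] [321.2 276. ] [315.4 439.2] [ 0.3891 -0.1274  0.06  ]
(382, 240) [   80    94   480   326 64605] [321.2 276. ] [315.4 439.2] [ 0.3896 -0.1283  0.05  ]
(148, 158) [ 107  111  173  131 9882] [181.5 163. ] [ 92.8 188.1] [0.727  0.2734 0.05  ]
(193, 199) [  116   148   335   272 39412] [268.7 299. ] [263.1 308.6] [ 0.3936 -0.1479  0.06  ]
(342, 324) [  116   148   335   272 40120] [268.3 299.2] [263.  309.3] [ 0.3962 -0.1419  0.05  ]
top 48 289.7916666666667 208.5 287 293 205 212
scene 94 298.968085106383 239.4255319148936 292 303 232 247
topgrip 567 299.1710758377425 157.87301587301587 268 331 147 167
```

View pics/c1.png

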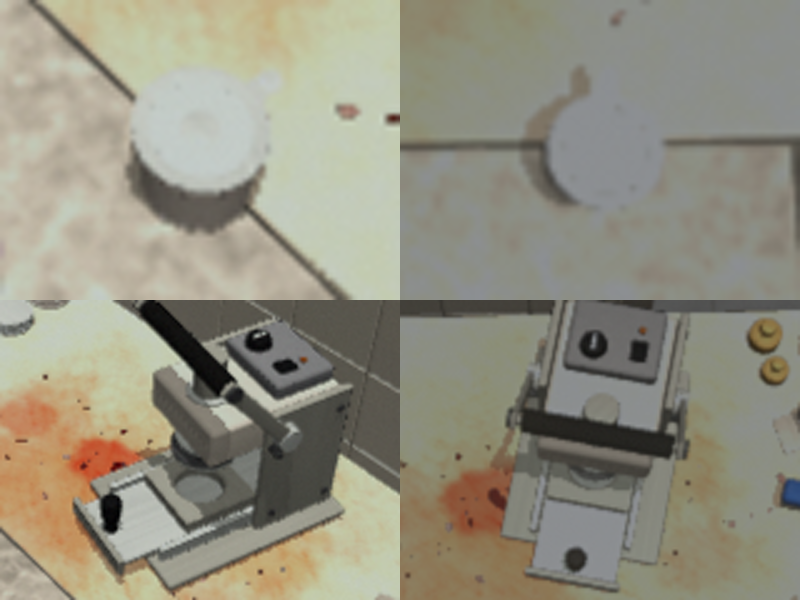

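The crop confirms it. The pot at scene (342,324), top (383,240) is white, tabbed and about 23 px wide, which is about 66 mm. The one at (161,258) is about 31 px (large pot). The one at (148,158) sits by the bottles with no tab, and the cups at (320,295) and (363,284) are purple. The drawer's knob is at top (290,209), scene (299,236).

```bash
python3 - <<'E'
from h import *
a=snap('scene');b=snap('top')
def tri(u,v,w,x):
    c,d=ray(b,u,v);e,f=ray(a,w,x);s=np.linalg.lstsq(np.c_[d,-f],e-c,rcond=None)[0];p=c+d*s[0];q=e+f*s[1];return ((p+q)/2).round(4),np.linalg.norm(p-q).round(4)
print('small',onz(b,383,240.4,.05),onz(a,342.4,323.8,.05),tri(383,240.4,342.4,323.8))
print('large',onz(b,161,258,.06))
# knob: crop top ctr (576,558): scale 2.5 ; scene crop knob top (112,498)
print('knob',onz(b,220+176/2.5,105+258/2.5,.082),onz(a,255+112/2.5,155+198/2.5,.082))
# grip ends in top via dark mask
g=b['pixels'][145:172,262:342].max(2)<55
m=cv2.morphologyEx(g.astype(np.uint8),cv2.MORPH_OPEN,np.ones((3,3)))
n,l,st,c=cv2.connectedComponentsWithStats(m);k=1+st[1:,4].argmax();cs=cv2.findContours((l==k).astype(np.uint8),0,1)[0][0]
R=cv2.minAreaRect(cs);print(R,c[k])
P=cv2.boxPoints(R)+[262,145];P=P[np.argsort(P[:,0])]
L=P[:2].mean(0);Q=P[2:].mean(0)
l_=onz(b,*L,.265);q_=onz(b,*Q,.265);d=l_-q_
print('grip',(l_+q_)/2,'len',np.linalg.norm(d),'yaw',np.arctan2(-d[0],d[1]))
# tray front edge in top crop: (527,577)-(617,590) ; left edge (527,577)-(545,500)
for p in((527,577),(617,590)):print(onz(b,220+(p[0]-400)/2.5,105+(p[1]-300)/2.5,.05))
E
```

```text
small [ 0.4874904  -0.30737937  0.05      ] [ 0.48796703 -0.31031675  0.05      ] (array([ 0.4887, -0.3087,  0.0466]), np.float64(0.0019))
large [0.44567626 0.32198214 0.06      ]
knob [ 0.57866949 -0.0450954   0.082     ] [ 0.58211905 -0.04747459  0.082     ]
((36.33501052856445, 12.898265838623047), (60.919700622558594, 9.434022903442383), 10.407711029052734) [36.39305302 13.05850091]
grip [ 0.66772732 -0.06173243  0.265     ] len 0.15010691340232504 yaw -0.20725897893191375
[0.56370782 0.01095486 0.05      ]
[ 0.54686864 -0.09236876  0.05      ]
```

```bash
cat >> h.py <<'E'
def goal(x,y,z,yaw=None,cur=None):
    "units of tool shift (in the present axes, and after the turn) to grasp-frame TCP goal"
    s=r.state();p=s['ee_pos'] if cur is None else np.array(cur);yw=s['orientation'][2]
    yaw=yw if yaw is None else yaw
    d=np.array([x,y,z])-p
    t=-((yaw-yw+np.pi)%(2*np.pi)-np.pi)/.08
    A=np.array([[np.cos(yaw),np.sin(yaw),0],[np.sin(yaw),-np.cos(yaw),0],[0,0,-1]])
    print('turn',t.round(2),'then shift',(A@d/.05).round(2))
E
python3 -c "
from h import *
goal(.580,-.046,.17,np.pi-.175)"
```

```text
turn -2.35 then shift [-9.53 -9.69  0.97]
```

Emit:
send_rows:
  rows: "-0.3 -0.3 0 -0.8 93; -0.5 -0.5 0 -0.8 93; -0.7 -0.7 0 -0.75 93; -0.7 -0.7 0 0 93; -0.8 -0.8 0 0 93; -0.8 -0.8 0 0 93; -0.8 -0.8 0 0 93; -0.8 -0.8 0 0 93; -0.8 -0.8 0 0 93; -0.8 -0.8 0 0 93; -0.8 -0.8 0.3 0 93; -0.8 -0.8 0.3 0 93"

```text
time_s: 1.8
ee_pos: [0.5353, 0.0083, 0.1886]
orientation: [3.141, 0.001, 2.966]
contact_force: [0.9, 1.2, 0.5]
grip_width: 1.004
grip_force: 0.0
```

```bash
python3 -c "
from h import *
s=snap('wrist','w1.png');print(s['camera_matrix'][0],(-s['R'].T@s['t']).round(3), proj(s,[.58,-.046,.082],True))
goal(.580,-.046,.13,np.pi-.175)"
```

```text
[325.1922621    0.         280.74492535] [0.467 0.021 0.353] [230.76763783 267.44790459]
turn -0.04 then shift [-0.99 -0.81  1.12]
```

View pics/w1.png

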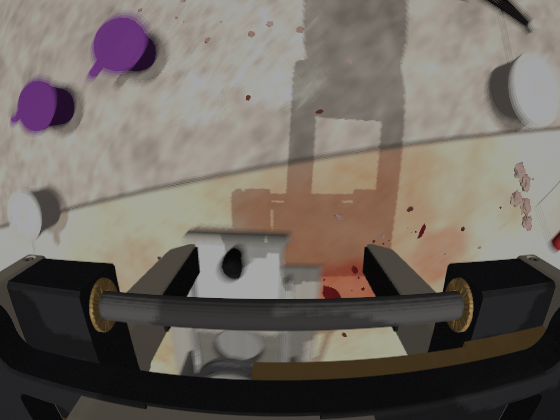

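The wrist view shows the knob between the fingers at about (232,262), against my predicted (231,267).

```bash
python3 -c "
from h import *
s=snap('wrist')
g=(s['pixels'][240:285,215:250].max(2)<45);ys,xs=np.nonzero(g);print(xs.min()+215,xs.max()+215,ys.min()+240,ys.max()+240,xs.mean()+215,ys.mean()+240)
for v in (255,258,262):print(onz(s,232,v,.082,True).round(4))
goal(.577,-.0465,.05,np.pi-.175)"
```

```text
228 249 241 274 239.92868988391376 258.49917081260367
[ 0.57   -0.0478  0.082 ]
[ 0.5729 -0.0484  0.082 ]
[ 0.5767 -0.0493  0.082 ]
turn -0.06 then shift [-0.99 -0.88  2.73]
```

Emit:
send_rows:
  rows: "-0.5 -0.45 0 0 93; -0.5 -0.45 0 0 93; 0 0 0.6 0 93; 0 0 0.6 0 93; 0 0 0.6 0 93; 0 0 0.6 0 93; 0 0 0.4 0 93; 0 0 0 0 20; 0 0 0 0 20; 0 0 0 0 20; 0 0 0 0 20; 0 0 0 0 20"
  newtons: 20

```text
time_s: 3.4
ee_pos: [0.5758, -0.043, 0.0491]
orientation: [-3.141, 0.001, 2.967]
contact_force: [-0.3, -0.2, 0.1]
grip_width: 0.509
grip_force: 0.0
```

Emit:
send_rows:
  rows: "0 0 0 0 20; 0 0 0 0 20; 0 0 0 0 20"

```text
time_s: 3.78
ee_pos: [0.5755, -0.0434, 0.0486]
orientation: [-3.141, -0.0, 2.967]
contact_force: [-1.0, -1.2, 0.5]
grip_width: 0.265
grip_force: 20.0
```

Emit:
send_rows:
  rows: "0.2 0 0 0 20; 0.25 0 0 0 20; 0.25 0 0 0 20; 0.25 0 0 0 20; 0.25 0 0 0 20; 0 0 0 0 20"

```text
time_s: 4.53
ee_pos: [0.5139, -0.0306, 0.0486]
orientation: [3.14, -0.003, 2.967]
contact_force: [-0.1, 6.2, 1.3]
grip_width: 0.263
grip_force: 20.0
```

Emit:
send_rows:
  rows: "0.1 0.06 0 0.2 20; 0.25 0.01 0 0.2 20; 0.25 0.01 0 0 20; 0.25 0.01 0 0 20; 0 0 0 0 20"

```text
time_s: 5.15
ee_pos: [0.4731, -0.0217, 0.0486]
orientation: [-3.137, -0.002, 2.936]
contact_force: [-3.1, -11.5, 0.1]
grip_width: 0.258
grip_force: 20.0
```

Emit:
send_rows:
  rows: "0.1 -0.02 0 0 20; 0.1 0 0 0 20; 0.1 0 0 0 20; 0 0 0 0 20"

```text
time_s: 5.65
ee_pos: [0.4599, -0.019, 0.0487]
orientation: [-3.139, 0.0, 2.935]
contact_force: [0.1, -6.8, -2.4]
grip_width: 0.258
grip_force: 20.0
```

Emit:
send_rows:
  rows: "0.05 -0.01 0 0 20; 0.05 0 0 0 20; 0.05 0 0 0 20; 0 0 0 0 20; 0 0 0 0 20"

```text
time_s: 6.28
ee_pos: [0.4592, -0.0189, 0.0491]
orientation: [-3.14, 0.013, 2.934]
contact_force: [19.7, -5.8, -21.8]
grip_width: 0.262
grip_force: 20.0
```

Emit:
send_rows:
  rows: "-0.1 0 0 0 20; 0 0 0 0 93; 0 0 0 0 93; 0 0 0 0 93; 0 0 0 0 93; 0 0 -0.6 0 93; 0 0 -0.8 0 93; 0 0 -0.8 0 93"

```text
time_s: 7.28
ee_pos: [0.4578, -0.0174, 0.1597]
orientation: [3.142, -0.001, 2.935]
contact_force: [0.7, 0.1, -0.7]
grip_width: 0.965
grip_force: 0.0
```

```bash
python3 - <<'E'
from h import *
b=snap('top');a=snap('scene');w=snap('wrist')
n=[.5785,-.0437,.048]
pt=proj(b,n);ps=proj(a,n);pw=proj(w,n,True);print(pt,ps,pw, proj(b,[.461,-.019,.082]))
f=lambda s,p,h,ww:cv2.resize(s['pixels'][max(0,int(p[1])-h):int(p[1])+h,int(p[0])-ww:int(p[0])+ww,::-1],(400,300),interpolation=cv2.INTER_CUBIC)
cv2.imwrite('pics/c2.png',np.vstack([np.hstack([f(a,ps,45,60),f(b,pt,30,40)]),cv2.resize(w['pixels'][120:,:,::-1],(800,300))]))
goal(.4885,-.309,.17,np.pi-.207)
E
```

```text
[289.62842029 210.60983513] [297.94984766 242.27632345] [279.71950831 322.30436243] [281.86640292 249.9442268 ]
turn 0.01 then shift [-1.76 -5.58 -0.19]
```

View pics/c2.png

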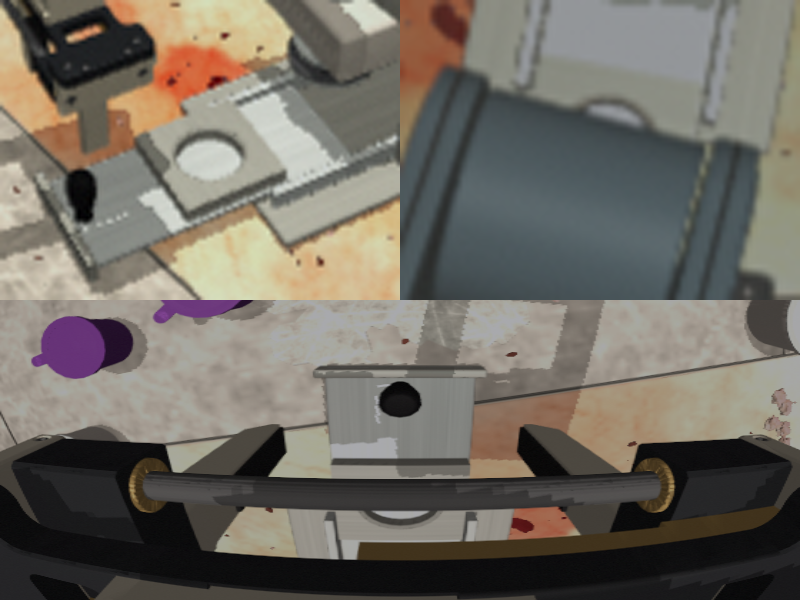

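The scene crop shows the drawer out, with the knob at crop (82,190) and the well at crop (209,157), about 2 px from where I predicted. Next I go to the pot.

Emit:
send_rows:
  rows: "-0.1 -0.4 0 0 93; -0.25 -0.7 0 0 93; -0.25 -0.8 0 0 93; -0.25 -0.8 0 0 93; -0.25 -0.8 0 0 93; -0.25 -0.8 0 0 93; -0.25 -0.7 0 0 93; -0.16 -0.5 0 0 93; 0 0 0 0 93; 0 0 0 0 93"

```text
time_s: 8.68
ee_pos: [0.4872, -0.3035, 0.1574]
orientation: [3.14, -0.002, 2.935]
contact_force: [-0.3, -0.4, -1.2]
grip_width: 0.996
grip_force: 0.0
```

```bash
python3 - <<'E'
from h import *
b=snap('top');a=snap('scene');w=snap('wrist')
n=[.5785,-.0437,.048]
pt=proj(b,n);ps=proj(a,n)
pp=[.4885,-.309,.05];pw=proj(w,pp,True);print(pt,ps,pw)
f=lambda s,p,h,ww:cv2.resize(s['pixels'][max(0,int(p[1])-h):int(p[1])+h,int(p[0])-ww:int(p[0])+ww,::-1],(400,300),interpolation=cv2.INTER_CUBIC)
cv2.imwrite('pics/c3.png',np.vstack([np.hstack([f(a,ps,30,40),f(b,pt,30,40)]),cv2.resize(w['pixels'][120:,:,::-1],(800,300))]))
goal(.4885,-.309,.05,np.pi-.207)
E
```

```text
[289.62842029 210.60983513] [297.94984766 242.27632345] [274.18151269 213.12611298]
turn 0.02 then shift [-0.04 -0.11  2.17]
```

View pics/c3.png

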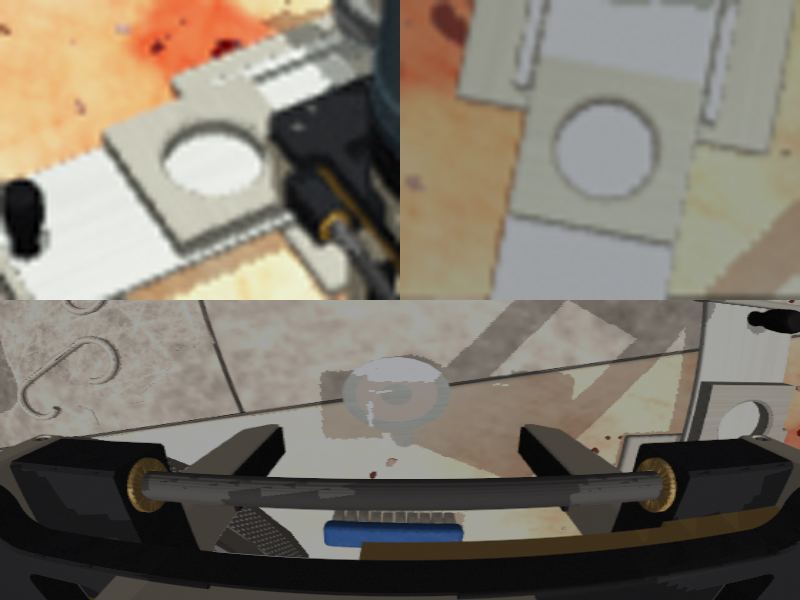

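The top crop shows the well at (606,149). The wrist view shows the pot's lid between the fingers at about wrist pixel (277.6,215).

```bash
python3 - <<'E'
from h import *
w=snap('wrist');b=snap('top');a=snap('scene')
print('pot',onz(w,277.6,215,.05,True),'well',onz(b,290.2,209.7,.048),onz(a,299.5,243.5,.048))
goal(.4885,-.309,.05,np.pi-.207)
E
```

```text
pot [ 0.4910358  -0.30663504  0.05      ] well [ 0.58115861 -0.045409    0.048     ] [ 0.57879506 -0.05011145  0.048     ]
turn 0.01 then shift [-0.03 -0.1   2.18]
```

Emit:
send_rows:
  rows: "-0.05 -0.08 0 0 93; 0 0 0.4 0 93; 0 0 0.6 0 93; 0 0 0.6 0 93; 0 0 0.5 0 93; 0 0 0.35 0 93; 0 0 0.14 0 93; 0 0 0 0 60; 0 0 0 0 60; 0 0 0 0 60; 0 0 0 0 60; 0 0 0 0 60"
  newtons: 15

```text
time_s: 10.48
ee_pos: [0.49, -0.3093, 0.0299]
orientation: [-3.141, 0.001, 2.935]
contact_force: [0.1, 1.9, 5.0]
grip_width: 0.694
grip_force: 15.0
```

Emit:
send_rows:
  rows: "0 0 0 0 60; 0 0 -0.1 0 60; 0 0 -0.3 0 60; 0 0 -0.5 0 60; 0 0 -0.6 0 60; 0 0 -0.5 0 60; 0 0 -0.2 0 60; 0 0 0 0 60; 0 0 0 0 60"

```text
time_s: 11.6
ee_pos: [0.4889, -0.3087, 0.1381]
orientation: [3.141, -0.002, 2.935]
contact_force: [0.6, 0.9, -1.5]
grip_width: 0.691
grip_force: 15.0
```

```bash
python3 - <<'E'
from h import *
a=snap('scene');w=snap('wrist')
p=r.state()['ee_pos'];ps=proj(a,p);z=p[2]+.0188+.0035;print(p,z,ps,proj(w,[p[0],p[1],z],True))
f=lambda I:cv2.resize(I[:,:,::-1],(400,300),interpolation=cv2.INTER_CUBIC)
x,y=map(int,ps)
cv2.imwrite('pics/c4.png',np.hstack([f(a['pixels'][y-45:y+45,x-60:x+60]),f(w['pixels'][180:300,200:360])]))
goal(.580,-.046,.13,np.pi-.207)
E
```

```text
[ 0.48890712 -0.3086612   0.13792061] 0.16022061141042074 [345.04875033 301.75846774] [280.14602062 277.21280889]
turn 0.0 then shift [-0.7   5.52  0.16]
```

View pics/c4.png

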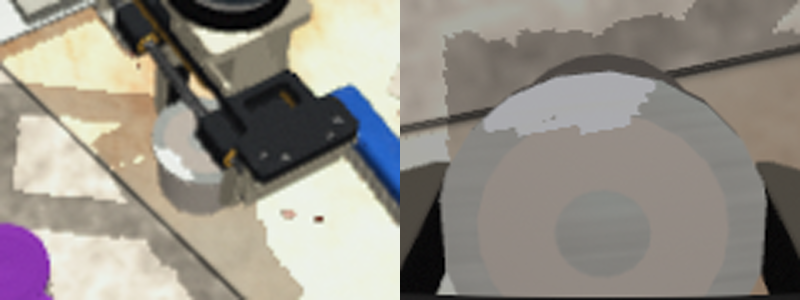

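The pot is held upright with its foil in place; the lid centre is at wrist pixel (281.2,273.2).

```bash
python3 - <<'E'
from h import *
w=snap('wrist');p=r.state()['ee_pos'];c=onz(w,281.2,273.2,p[2]+.0201,True);print(c-p)
o=c-p;o[2]=0
for t in([.580,-.046],):goal(t[0]-o[0],t[1]-o[1],.12)
E
```

```text
[-0.00108067  0.00082259  0.0201    ]
turn -0.0 then shift [-0.73  5.51  0.36]
```

Emit:
send_rows:
  rows: "-0.03 0.2 0 0 60; -0.05 0.4 0 0 60; -0.08 0.6 0 0 60; -0.08 0.6 0 0 60; -0.08 0.6 0 0 60; -0.08 0.6 0 0 60; -0.08 0.6 0 0 60; -0.08 0.6 0 0 60; -0.07 0.6 0 0 60; -0.05 0.4 0 0 60; -0.03 0.2 0 0 60; 0 0.1 0 0 60"

```text
time_s: 13.25
ee_pos: [0.5808, -0.0469, 0.1391]
orientation: [-3.141, -0.0, 2.935]
contact_force: [-0.4, 0.4, -1.2]
grip_width: 0.692
grip_force: 15.0
```

Emit:
send_rows:
  rows: "0 0 0.3 0 60; 0 0 0.4 0 60; 0 0 0.2 0 60; 0 0 0 0 60; 0 0 0 0 60"

```text
time_s: 13.88
ee_pos: [0.5811, -0.0478, 0.0946]
orientation: [-3.141, 0.001, 2.934]
contact_force: [-0.3, 0.9, -0.9]
grip_width: 0.691
grip_force: 15.0
```

```bash
python3 - <<'E'
from h import *
a=snap('scene');w=snap('wrist');b=snap('top')
p=r.state()['ee_pos'];print(p,r.state()['contact_force'])
ps=proj(a,[.58,-.046,.06]);x,y=map(int,ps);pt=proj(b,[.58,-.046,.06]);u,v=map(int,pt);print(x,y,u,v)
f=lambda I:cv2.resize(I[:,:,::-1],(400,300),interpolation=cv2.INTER_CUBIC)
cv2.imwrite('pics/c5.png',np.vstack([np.hstack([f(a['pixels'][y-30:y+30,x-40:x+40]),f(b['pixels'][v-30:v+30,u-40:u+40])]),cv2.resize(w['pixels'][180:330,80:480,::-1],(800,300))]))
goal(.581,-.0468,.062,np.pi-.207)
E
```

```text
[ 0.58121776 -0.04757511  0.09487235] [-0.23096971  0.89893812 -1.77941016]
298 239 290 209
turn 0.0 then shift [0.01 0.01 0.66]
```

View pics/c5.png

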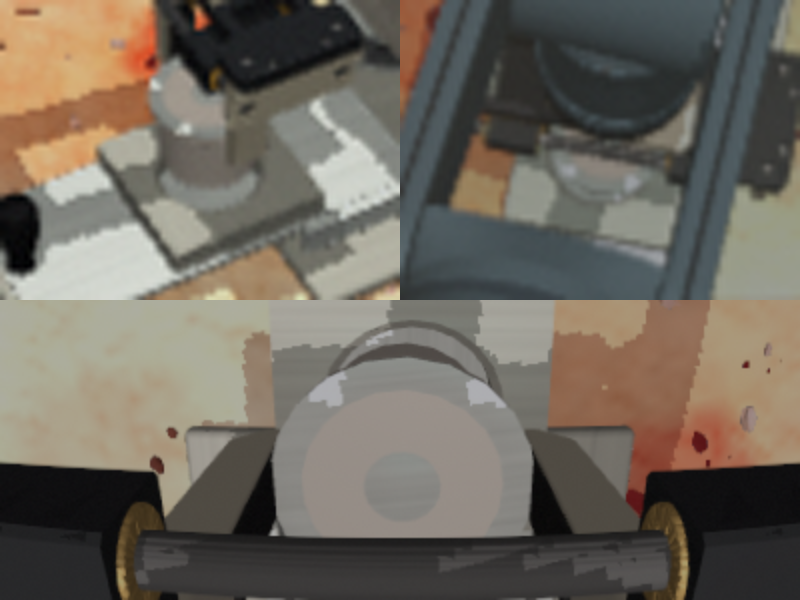

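The wrist view shows the near arc of the well behind the pot, through crop points (328,372), (412,322) and (503,383). I'll cast those rays to get the well centre.

```bash
python3 - <<'E'
from h import *
from scipy.optimize import least_squares
w=snap('wrist');I=w['pixels'];p=r.state()['ee_pos']
P=np.array([onz(w,80+x/2,180+(y-300)/2,.048,True)[:2] for x,y in((328,372),(412,321),(503,383),(275,340),(554,340))])
print(P.round(4))
f=least_squares(lambda c:np.hypot(*(P[:3]-c).T)-.032,[.58,-.046]);print('well',f.x,f.fun)
e=np.array([np.sin(2.934),-np.cos(2.934)]);print('lateral well',f.x@e,'block mid',P[3:].mean(0)@e,'tcp',p[:2]@e)
c=onz(w,80+402/2,180+(487-300)/2,p[2]+.0201,True);print('pot',c,c[:2]@e,c-p)
print('pot r', [np.hypot(*(onz(w,80+x/2,180+(487-300)/2,p[2]+.0201,True)-c)[:2]) for x in(273,532)])
E
```

```text
[[ 0.5646 -0.0692]
 [ 0.5532 -0.0379]
 [ 0.5806 -0.0117]
 [ 0.55   -0.0843]
 [ 0.5693  0.0081]]
well [ 0.58446634 -0.04377635] [ 0.00030813 -0.00022826  0.00028726]
lateral well 0.07762487268878608 block mid 0.07803081389322006 tcp 0.07330694710660038
pot [ 0.5803751  -0.04692325  0.11488274] 0.07370231432510474 [-0.0007234   0.00055641  0.0201    ]
pot r [np.float64(0.03205268432275368), np.float64(0.03230746592173929)]
```

Emit:
send_rows:
  rows: "0 0.055 0 0 60; 0 0 0.2 0 60; 0 0 0.1 0 60; 0 0 0.06 0 60; 0 0 0 0 60"

```text
time_s: 14.7
ee_pos: [0.5811, -0.0446, 0.0757]
orientation: [-3.142, -0.001, 2.935]
contact_force: [-0.1, 0.6, -1.4]
grip_width: 0.695
grip_force: 15.0
```

Emit:
send_rows:
  rows: "0 0 0.06 0 60; 0 0 0.06 0 60; 0 0 0.06 0 60; 0 0 0 0 60"

```text
time_s: 15.2
ee_pos: [0.5813, -0.0447, 0.067]
orientation: [-3.142, -0.0, 2.935]
contact_force: [1.2, 0.9, -1.0]
grip_width: 0.693
grip_force: 15.0
```

In the well with no contact; 5 mm to go.

Emit:
send_rows:
  rows: "0 0 0.05 0 60; 0 0 0.04 0 60; 0 0 0.03 0 60; 0 0 0 0 60"

```text
time_s: 15.7
ee_pos: [0.5829, -0.0449, 0.0626]
orientation: [-3.142, 0.004, 2.935]
contact_force: [2.5, 0.8, 6.6]
grip_width: 0.695
grip_force: 15.0
```

Emit:
send_rows:
  rows: "0 0 -0.01 0 60; 0 0 0 0 75; 0 0 0 0 93; 0 0 0 0 93; 0 0 0 0 93; 0 0 -0.3 0 93; 0 0 -0.6 0 93; 0 0 -0.6 0 93; 0 0 -0.4 0 93; 0 0 0 0 93"

```text
time_s: 16.95
ee_pos: [0.5827, -0.045, 0.1594]
orientation: [-3.141, 0.005, 2.935]
contact_force: [0.3, -0.3, -0.1]
grip_width: 1.003
grip_force: 0.0
```

```bash
python3 - <<'E'
from h import *
a=snap('scene');w=snap('wrist')
x,y=map(int,proj(a,[.56,-.04,.06]))
f=lambda I:cv2.resize(I[:,:,::-1],(400,300),interpolation=cv2.INTER_CUBIC)
cv2.imwrite('pics/c6.png',np.hstack([f(a['pixels'][y-45:y+45,x-60:x+60]),f(w['pixels'][120:330,140:420])]))
goal(.4605,-.019,.14,np.pi-.207)
E
```

```text
turn 0.0 then shift [2.46 0.   0.33]
```

View pics/c6.png

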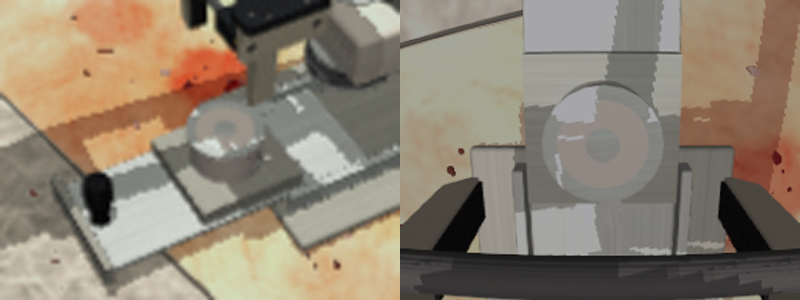

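The pot sits level in the well with its foil on. Next is the knob.

Emit:
send_rows:
  rows: "0.4 0 0 0 93; 0.8 0 0 0 93; 0.8 0 0 0 93; 0.46 0 0 0 93; 0 0 0.5 0 93; 0 0 0.6 0 93; 0 0 0.6 0 93; 0 0 0.5 0 93; 0 0 0 0 20; 0 0 0 0 20; 0 0 0 0 20; 0 0 0 0 20"
  newtons: 20

```text
time_s: 18.55
ee_pos: [0.4613, -0.0195, 0.0474]
orientation: [-3.141, 0.001, 2.935]
contact_force: [-0.2, 0.6, 0.4]
grip_width: 0.617
grip_force: 0.0
```

Emit:
send_rows:
  rows: "0 0 0 0 20; 0 0 0 0 20; 0 0 0 0 20; 0 0 0 0 20"

```text
time_s: 19.05
ee_pos: [0.4609, -0.0193, 0.0467]
orientation: [3.141, 0.0, 2.935]
contact_force: [0.3, 1.0, 1.1]
grip_width: 0.261
grip_force: 20.0
```

Emit:
send_rows:
  rows: "-0.08 0 0 0 20; -0.15 0 0 0 20; -0.2 0 0 0 20; -0.25 0 0 0 20; -0.25 0 0 0 20; -0.25 0 0 0 20; -0.25 0 0 0 20; -0.25 0 0 0 20; -0.2 0 0 0 20; -0.15 0 0 0 20; -0.1 0 0 0 20; 0 0 0 0 20"

```text
time_s: 20.55
ee_pos: [0.5661, -0.0413, 0.0467]
orientation: [3.141, 0.002, 2.935]
contact_force: [2.8, 4.9, 0.5]
grip_width: 0.262
grip_force: 20.0
```

Emit:
send_rows:
  rows: "-0.1 0 0 0 20; -0.1 0 0 0 20; -0.06 0 0 0 20; -0.04 0 0 0 20; -0.04 0 0 0 20; 0 0 0 0 20"

```text
time_s: 21.3
ee_pos: [0.5783, -0.0438, 0.0467]
orientation: [3.142, -0.007, 2.935]
contact_force: [-10.1, 6.7, 11.9]
grip_width: 0.26
grip_force: 20.0
```

Emit:
send_rows:
  rows: "-0.04 0 0 0 20; 0 0 0 0 20; 0.06 0 0 0 20; 0 0 0 0 93; 0 0 0 0 93; 0 0 0 0 93; 0 0 0 0 93; 0 0 -0.5 0 93; 0 0 -0.6 0 93"

```text
time_s: 22.42
ee_pos: [0.5802, -0.0445, 0.1015]
orientation: [-3.142, -0.002, 2.935]
contact_force: [0.1, -0.4, 0.1]
grip_width: 0.855
grip_force: 0.0
```

Emit:
send_rows:
  rows: "0 0 -0.8 0 93; 0 0 -0.8 0 93; 0 0 -0.8 0 93; 0 0 -0.8 0 93; 0 0 -0.8 0 93; 0 0 -0.4 0.6 60; 0 0 0 1 60; 0 0 0 1 60; 0 0 0 1 60; 0 0 0 1 60; 0 0 0 1 60; 0 0 0 1 60"

```text
time_s: 23.92
ee_pos: [0.5808, -0.0447, 0.3215]
orientation: [-3.141, -0.0, 2.404]
contact_force: [0.2, -0.1, -0.0]
grip_width: 0.644
grip_force: 0.0
```

Emit:
send_rows:
  rows: "0 0 0 1 60; 0 0 0 1 60; 0 0 0 1 60; 0 0 0 1 60; 0 0 0 1 60; 0 0 0 1 60; 0 0 0 1 60; 0 0 0 1 60; 0 0 0 1 60; 0 0 0 1 60; 0 0 0 1 60; 0 0 0 1 60"

```text
time_s: 25.42
ee_pos: [0.5807, -0.0447, 0.3215]
orientation: [-3.141, 0.0, 1.444]
contact_force: [0.5, 1.0, 0.0]
grip_width: 0.646
grip_force: 0.0
```

Emit:
send_rows:
  rows: "0 0 0 1 60; 0 0 0 0 60; 0 0 0 0 60"

```text
time_s: 25.8
ee_pos: [0.5808, -0.0446, 0.3216]
orientation: [-3.141, 0.0, 1.368]
contact_force: [-0.0, 0.9, 0.5]
grip_width: 0.648
grip_force: 0.0
```

```bash
python3 - <<'E'
from h import *
print(r.state()['ee_pos'],r.state()['orientation'])
a=snap('scene');w=snap('wrist');b=snap('top')
x,y=map(int,proj(a,[.65,-.06,.15]))
f=lambda I:cv2.resize(I[:,:,::-1],(400,300),interpolation=cv2.INTER_CUBIC)
cv2.imwrite('pics/c7.png',np.hstack([f(a['pixels'][y-75:y+75,x-100:x+100]),f(w['pixels'])]))
print(proj(w,[.667,-.062,.265],True))
goal(.667,-.062,.31,np.pi/2-.207)
E
```

```text
[ 0.5807538  -0.0446165   0.32158296] [-3.14146575e+00  1.35415460e-04  1.36826944e+00]
[397.23709802 229.06960923]
turn 0.05 then shift [0.01 1.76 0.23]
```

View pics/c7.png

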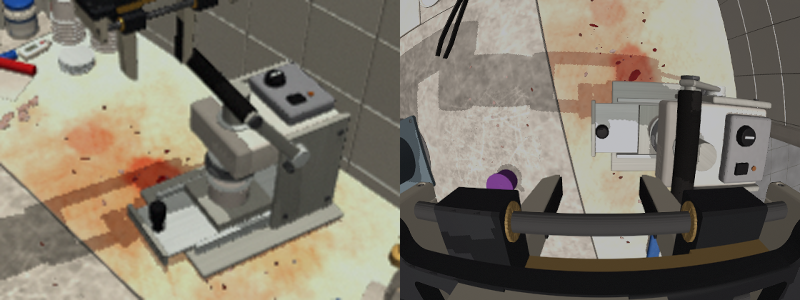

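The pot is under the head with the drawer home. The bar is at wrist (402,210), close to where I predicted. Now I grasp the bar.

Emit:
send_rows:
  rows: "0 0.3 0 0 60; 0 0.5 0 0 60; 0 0.5 0 0 60; 0 0.3 0 0 60; 0 0.18 0 0 60; 0 0 0.3 0 60; 0 0 0.5 0 60; 0 0 0.4 0 60; 0 0 0.23 0 60; 0 0 0 0 60"

```text
time_s: 27.2
ee_pos: [0.6671, -0.0623, 0.2491]
orientation: [-3.139, -0.0, 1.367]
contact_force: [-0.4, -0.2, -0.1]
grip_width: 0.648
grip_force: 0.0
```

Emit:
send_rows:
  rows: "0 0 0 0 20; 0 0 0 0 20; 0 0 0 0 20; 0 0 0 0 20; 0 0 0 0 20; 0 0 0 0 20"
  newtons: 30

```text
time_s: 27.95
ee_pos: [0.6677, -0.0625, 0.2504]
orientation: [-3.141, 0.0, 1.367]
contact_force: [-3.1, 0.1, 2.7]
grip_width: 0.256
grip_force: 30.0
```

Emit:
send_rows:
  rows: "0 -0.08 0.08 0 20; 0 -0.08 0.08 0 20; 0 -0.08 0.08 0 20; 0 -0.08 0.09 0 20; 0 -0.07 0.09 0 20; 0 -0.07 0.09 0 20; 0 -0.06 0.09 0 20; 0 -0.06 0.1 0 20; 0 0 0 0 20"

```text
time_s: 29.08
ee_pos: [0.6419, -0.0571, 0.2167]
orientation: [3.135, -0.0, 1.367]
contact_force: [5.7, -0.5, 4.4]
grip_width: 0.259
grip_force: 30.0
```

Emit:
send_rows:
  rows: "0 -0.05 0.1 0 20; 0 -0.05 0.1 0 20; 0 -0.045 0.105 0 20; 0 -0.04 0.105 0 20; 0 -0.035 0.105 0 20; 0 -0.035 0.11 0 20; 0 -0.025 0.11 0 20; 0 -0.025 0.11 0 20; 0 0 0 0 20"

```text
time_s: 30.2
ee_pos: [0.6259, -0.0538, 0.174]
orientation: [3.138, -0.0, 1.367]
contact_force: [2.6, 0.2, 5.8]
grip_width: 0.266
grip_force: 30.0
```

Emit:
send_rows:
  rows: "0 -0.015 0.1 0 20; 0 -0.015 0.1 0 20; 0 -0.01 0.1 0 20; 0 -0.005 0.1 0 20; 0 0 0 0 20; 0 0 0 0 20"
  newtons: 40

```text
time_s: 30.95
ee_pos: [0.6228, -0.0531, 0.1541]
orientation: [3.14, -0.0, 1.367]
contact_force: [-1.9, 0.0, 6.7]
grip_width: 0.26
grip_force: 40.0
```

Emit:
send_rows:
  rows: "0 0 0.05 0 20; 0 0 0.04 0 20; 0 0 0.04 0 20; 0 0 0 0 20; 0 0 0 0 20"

```text
time_s: 31.58
ee_pos: [0.6224, -0.0531, 0.148]
orientation: [3.141, 0.0, 1.367]
contact_force: [-3.0, 0.6, 11.4]
grip_width: 0.257
grip_force: 40.0
```

Emit:
send_rows:
  rows: "0 0 0.04 0 20; 0 0 0.03 0 20; 0 0 0 0 20; 0 0 0 0 20"

```text
time_s: 32.08
ee_pos: [0.6223, -0.053, 0.1444]
orientation: [3.141, 0.0, 1.367]
contact_force: [-3.1, 1.4, 10.4]
grip_width: 0.259
grip_force: 40.0
```

```bash
python3 - <<'E'
from h import *
u=np.array([.9787,-.2056]);e=np.array([.2056,.9787]);o=np.array([.6995,-.0692])
for cam in('scene','top'):
    s=snap(cam);G=s['pixels'].max(2)
    for l in(-.06,-.068,.06):
        print(cam,l)
        for ang in(0,3,6,10):
            t=np.radians(ang);q=o+u*(.05-.13*np.cos(t))+e*l
            print(' ',ang,proj(s,[*q,.165+.13*np.sin(t)]).round(1))
        t=0;q=o+u*(.05-.13)+e*l;p=proj(s,[*q,.165]);c=int(round(p[0]));v=int(p[1])
        print('  col',c,'rows',v-16,'..',G[v-16:v+17,c].tolist())
E
```

```text
scene -0.06
  0 [323.8 220.9]
  3 [324. 219.]
  6 [324.3 217.1]
  10 [324.8 214.4]
  col 324 rows 204 .. [82, 108, 178, 212, 212, 213, 212, 205, 155, 35, 17, 20, 20, 21, 21, 21, 20, 20, 16, 14, 12, 9, 20, 61, 101, 103, 108, 107, 108, 109, 107, 124, 156]
scene -0.068
  0 [325.4 222.9]
  3 [325.6 221. ]
  6 [325.9 219. ]
  10 [326.5 216.3]
  col 325 rows 206 .. [118, 178, 213, 208, 190, 166, 143, 108, 49, 19, 19, 18, 21, 21, 20, 20, 20, 13, 14, 28, 43, 56, 81, 84, 91, 102, 108, 109, 107, 128, 171, 164, 148]
scene 0.06
  0 [301.3 194.4]
  3 [301.3 192.5]
  6 [301.5 190.6]
  10 [301.9 187.9]
  col 301 rows 178 .. [82, 81, 82, 83, 79, 68, 39, 21, 25, 20, 18, 17, 14, 13, 13, 13, 14, 31, 60, 77, 69, 64, 126, 212, 213, 212, 212, 213, 213, 213, 213, 213, 213]
top -0.06
  0 [316.  190.4]
  3 [316.2 189.7]
  6 [316.4 188.9]
  10 [316.8 187.6]
  col 316 rows 174 .. [96, 98, 98, 99, 99, 100, 99, 99, 98, 98, 97, 90, 87, 76, 71, 63, 66, 66, 75, 80, 87, 91, 92, 95, 98, 99, 99, 99, 99, 99, 99, 98, 99]
top -0.068
  0 [318.9 191. ]
  3 [319.2 190.3]
  6 [319.4 189.5]
  10 [319.8 188.2]
  col 319 rows 174 .. [75, 71, 67, 63, 64, 69, 77, 87, 92, 93, 96, 98, 99, 99, 99, 100, 100, 100, 100, 100, 98, 97, 99, 101, 100, 118, 137, 142, 143, 146, 146, 150, 151]
top 0.06
  0 [271.6 182.1]
  3 [271.6 181.4]
  6 [271.6 180.6]
  10 [271.6 179.2]
  col 272 rows 166 .. [100, 103, 106, 107, 107, 106, 106, 107, 106, 108, 104, 65, 38, 35, 38, 38, 38, 40, 39, 36, 59, 99, 109, 109, 109, 105, 100, 106, 114, 118, 103, 87, 100]
```

```bash
python3 - <<'E'
from h import *
u=np.array([.9787,-.2056]);e=np.array([.2056,.9787]);o=np.array([.6995,-.0692])
for cam in('scene','top'):
    s=snap(cam)
    for nm,I,ang in(('raised',cv2.imread(f'pics/{cam}0.png'),50),('now',s['pixels'],0)):
        G=I.max(2)
        for l in(-.07,-.065,-.06,-.055,-.05,.05,.055,.06,.065):
            t=np.radians(ang);q=o+u*(.05-.13*np.cos(t))+e*l;p=proj(s,[*q,.165+.13*np.sin(t)]);c=int(round(p[0]));v=int(round(p[1]))
            k=np.nonzero(G[v-14:v+15,c]<50)[0]
            print(cam,nm,l,p.round(1),'dark',(k.min()+v-14,k.max()+v-14,len(k),'off',round(k.mean()+v-14-p[1],1)) if len(k) else None)
E
```

```text
scene raised -0.07 [343.9 188.2] dark (np.int64(182), np.int64(189), 8, 'off', np.float64(-2.7))
scene raised -0.065 [342.7 187. ] dark (np.int64(181), np.int64(190), 10, 'off', np.float64(-1.5))
scene raised -0.06 [341.6 185.9] dark (np.int64(180), np.int64(193), 14, 'off', np.float64(0.6))
scene raised -0.055 [340.5 184.7] dark (np.int64(178), np.int64(191), 14, 'off', np.float64(-0.2))
scene raised -0.05 [339.4 183.6] dark (np.int64(177), np.int64(190), 14, 'off', np.float64(-0.1))
scene raised 0.05 [318.6 162.5] dark (np.int64(157), np.int64(168), 12, 'off', np.float64(-0.0))
scene raised 0.055 [317.6 161.6] dark (np.int64(156), np.int64(167), 12, 'off', np.float64(-0.1))
scene raised 0.06 [316.7 160.6] dark (np.int64(156), np.int64(166), 11, 'off', np.float64(0.4))
scene raised 0.065 [315.7 159.6] dark (np.int64(155), np.int64(165), 11, 'off', np.float64(0.4))
scene now -0.07 [325.8 223.3] dark (np.int64(216), np.int64(223), 8, 'off', np.float64(-3.8))
scene now -0.065 [324.8 222.1] dark (np.int64(214), np.int64(226), 13, 'off', np.float64(-2.1))
scene now -0.06 [323.8 220.9] da
[... 1346 characters left out ...]
), np.int64(158), 10, 'off', np.float64(-0.5))
top raised 0.065 [272.6 153.6] dark (np.int64(149), np.int64(158), 10, 'off', np.float64(-0.1))
top now -0.07 [319.7 191.1] dark None
top now -0.065 [317.8 190.8] dark None
top now -0.06 [316.  190.4] dark None
top now -0.055 [314.1 190.1] dark None
top now -0.05 [312.2 189.7] dark None
top now 0.05 [275.3 182.8] dark (np.int64(179), np.int64(186), 8, 'off', np.float64(-0.3))
top now 0.055 [273.4 182.5] dark (np.int64(178), np.int64(186), 9, 'off', np.float64(-0.5))
top now 0.06 [271.6 182.1] dark (np.int64(178), np.int64(185), 8, 'off', np.float64(-0.6))
top now 0.065 [269.8 181.8] dark (np.int64(178), np.int64(185), 8, 'off', np.float64(-0.3))
```

Emit:
send_rows:
  rows: "0 0 0 0 20; 0 0 0.03 0 20; 0 0 0.03 0 20; 0 0 0.03 0 20; 0 0 0 0 20; 0 0 0 0 20"
  newtons: 60

```text
time_s: 33.02
ee_pos: [0.6223, -0.053, 0.1404]
orientation: [3.141, 0.0, 1.367]
contact_force: [-5.3, 1.9, 12.5]
grip_width: 0.257
grip_force: 60.0
```

```bash
cat > m.py <<'E'
from h import *
s=snap('scene');G=cv2.cvtColor(s['pixels'],cv2.COLOR_RGB2GRAY).astype(float);R=cv2.cvtColor(cv2.imread('pics/scene0.png'),cv2.COLOR_BGR2GRAY).astype(float)
def edge(G,c,v):  # 50% crossings up and down from dark core
    out=[]
    for d in(-1,1):
        k=v
        while G[k,c]<60:k+=d
        a,b=G[k-d,c],G[k,c];out.append(k-d+d*(60-a)/(b-a))
    return np.array(out)
print('now',[ (c,edge(G,c,220).round(2).tolist()) for c in(320,321,322,323,324)])
u=np.array([.9787,-.2056]);e=np.array([.2056,.9787]);o=np.array([.6995,-.0692])
print('raised',[(c,edge(R,c,184).round(2).tolist()) for c in(338,339,340,341)])
for nm,ang,cols in(('raised',50,(338,339,340,341)),('0',0,(320,321,322,323,324)),('3',3,(320,321,322,323,324))):
    t=np.radians(ang);P=[proj(s,[*(o+u*(.05-.13*np.cos(t))+e*l),.165+.13*np.sin(t)]) for l in np.linspace(-.075,-.03,20)]
    P=np.array(P);i=np.argsort(P[:,0]);print(nm,np.interp(cols,P[i,0],P[i,1]).round(2))
E
python3 m.py
```

```text
now [(320, [209.27, 223.55]), (321, [210.42, 224.51]), (322, [212.25, 225.9]), (323, [212.87, 227.26]), (324, [212.98, 227.95])]
raised [(338, [175.67, 190.26]), (339, [176.67, 191.32]), (340, [177.71, 192.26]), (341, [178.69, 193.12])]
raised [182.23 183.24 184.26 185.27]
0 [216.45 217.63 218.81 219.99 221.17]
3 [214.39 215.56 216.73 217.9  219.07]
```

```bash
python3 - <<'E'
from h import *
s=snap('top');u=np.array([.9787,-.2056]);o=np.array([.6995,-.0692])
# controls box front edge, crop c1 (565,367)-(655,381) -> full pixels
P=[onz(s,220+(x-400)/2.5,105+(y-300)/2.5,.205)[:2] for x,y in((567,365),(655,381))]
print([(p-o)@u for p in P],[(onz(s,220+(x-400)/2.5,105+(y-300)/2.5,.223)[:2]-o)@u for x,y in((567,365),(655,381))])
st=r.state();print((st['ee_pos'][:2]-o)@u,st['contact_force'],st['wrist_torque'],st['joint_torque'])
E
```

```text
[np.float64(0.05377658249509127), np.float64(0.053669674784317216)] [np.float64(0.0468914592312124), np.float64(0.046786241987176576)]
-0.0788964555435226 [-5.60796341  0.48283798 13.20171554] [0.0805085  0.26664439 0.08725105] [-6.56786319e-01 -4.47181642e+01 -2.42193568e+01  3.75683326e-02
 -1.07117917e+00  7.50728860e-02]
```

Emit:
send_rows:
  rows: "0 -0.01 0.03 0 20; 0 0 0.03 0 20; 0 0 0.03 0 20; 0 0 0 0 20; 0 0 0 0 20"

```text
time_s: 33.75
ee_pos: [0.6224, -0.0531, 0.1388]
orientation: [3.138, 0.0, 1.367]
contact_force: [-8.6, 1.8, 28.4]
grip_width: 0.252
grip_force: 60.0
```

```bash
python3 m.py | head -1; python3 -c "
from h import *
s=r.state();print(s['ee_pos'],s['contact_force'],s['wrist_torque'])"
```

```text
now [(320, [209.43, 223.75]), (321, [210.45, 225.0]), (322, [212.25, 226.45]), (323, [213.29, 227.52]), (324, [213.35, 228.38])]
[ 0.62237676 -0.05304049  0.13885563] [-8.08862666  1.94491318 27.7393485 ] [0.3080973  1.35806769 0.06508226]
```

Emit:
send_rows:
  rows: "0 0 0.02 0 20; 0 0 0 0 20; 0 0 0 0 20; 0 0 0 0 20; 0 0 0 0 20"

```text
time_s: 34.42
ee_pos: [0.6224, -0.0531, 0.1386]
orientation: [3.137, 0.001, 1.367]
contact_force: [-10.7, 2.8, 31.5]
grip_width: 0.259
grip_force: 60.0
```

```bash
python3 m.py | head -1; python3 -c "
from h import *
s=r.state();print(s['ee_pos'],s['contact_force'],s['wrist_torque'])"
```

```text
now [(320, [209.44, 223.72]), (321, [210.46, 225.09]), (322, [212.23, 226.4]), (323, [213.32, 227.52]), (324, [213.63, 228.36])]
[ 0.62241287 -0.05307564  0.13862636] [-9.6078624   2.27266862 31.14737772] [0.28585038 1.55509037 0.03980599]
```

```bash
python3 -c "
from h import *
s=snap('scene')['pixels'];i=cv2.imread('pics/scene0.png')
for I in(i,s):
    ys,xs=np.nonzero(I[228:252,290:308].max(2)<55);print(len(xs),xs.mean()+290,ys.mean()+228,ys.min()+228,ys.max()+228,xs.min()+290,xs.max()+290)
print(r.state()['contact_force'],r.state()['time_s'])"
```

```text
93 299.0430107526882 239.34408602150538 232 247 296 303
101 299.43564356435644 239.04950495049505 232 247 296 303
[-10.55024239   2.72682493  31.35293286] 34.525
```

The drawer knob is back at its home position, the lever is on its stop and still held, so I'm handing in.

```bash
python3 -c "
from h import *
print(r.finish_job())"
```

```text
the job is handed in; nothing more can be done
None
```

The small pot stands in the drawer's well with the drawer pushed home, and I handed the job in at about 34.5 s with the lever held on its stop at about 31 N; the verdict was not shown.

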